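# Shielded reading: probe in, quarter-turn aligned, shield panel held down

### The job

Set the open chassis up for a shielded reading. First take the thin probe pin from its stand, push it fully home in the wider of the two openings of the terminal block and let go of it; next turn the quarter-turn fastener on the shield panel clockwise until its slot lines up with the two index marks; only then press the sprung panel down against its frame, and finish while still holding it pressed there. Leave the other things on the bench where they are.

Things in the scene. Friction and masses are not known exactly. Their poses are not given: they have to be found in the camera images.
- chassis: Fixed open aluminium chassis, 170 (x) x 280 (y) x 60 mm high, origin under its centre on the bench, z up; it may be turned. Along its own y: the shield panel over the half at -y (y -137 to +11 mm), a 50 mm open well with a green circuit board next, the white terminal block at +y.
- test_opening (a point): Centre of the mouth of the wider round opening, on the flat top of the white terminal block (100 x 60 mm, top 66 mm above the bench, so 6 mm above the chassis walls); at chassis (-22, 103, 66) mm. 9.5 mm wide, vertical, 30 mm deep, slightly chamfered, with a thin dark rim line round it. The other opening, 50 mm away along chassis +x, is only 6 mm wide and is not used.
- stand: Fixed grey pin stand, 50 (x) x 110 (y) x 35 mm high, origin under its centre. The probe stands at y = -30 mm in it, the thick plug at y = +30 mm.
- probe: The thin probe pin (loose, about 30 g), upright with its collar resting on the stand's top. Origin on its axis at the underside of the collar, z up along the handle. Steel shaft 7 mm thick reaching 24 mm below the origin with a tapered tip; collar 22 mm wide and 4 mm thick; above it a round black handle 14 mm wide, 46 mm tall (top at 50 mm). Fully home its collar lies on the terminal block.
- fastener_top (a point): Top centre of the quarter-turn fastener, on its turning axis, 30 mm above the panel's upper face (104 mm above the bench while the panel is up); x axis along its bar and slot. Steel: a disc 38 mm wide and 4 mm thick on the panel, on it an upright bar 36 mm long, 11 mm wide, 26 mm tall, with a dark slot line along the top of the bar. It rides on the panel, at chassis (0, -98) mm.
- fastener (a joint): Turn of the fastener (rad), growing clockwise seen from above. At 0 the slot lies along chassis x; at 1.571 it lies along chassis y, in line with the two small raised index marks on the panel, which stand on either side of the disc along chassis y. Stops at -0.2 and 1.9, not at the aligned position. It stays where it is left and needs about 0.06 to 0.1 N m.
- panel_pad (a point): Centre of the flat grey 40 x 40 mm thumb pad on the upper face of the shield panel, 73 mm from the fastener's axis, at chassis (0, -25) mm; 74 mm above the bench while the panel is up. The aluminium panel is 155 x 148 x 4 mm and moves straight up and down on guide posts.
- panel (a joint): How far the panel has been pressed down (m): 0 up (10 mm proud of the frame), 0.010 hard against the frame. Springs push it back up: it starts to give at about 5 to 6 N and takes about 12 to 13 N at the bottom; let go, it rises again. It does not latch.
- tray: Bystander: fixed grey divided parts tray, 90 x 120 x 35 mm, origin under its centre; the tray and the stand may have changed sides.
- thick_plug: Bystander: loose black plug in the stand, 60 mm from the probe; handle 22 mm wide and 34 mm tall, collar 30 mm wide, shaft 12 mm. Origin at the underside of its collar.
- meter: Bystander: loose hand-held meter, 160 x 85 x 45 mm, origin under its centre.
- cutters: Bystander: loose side cutters, about 110 x 45 x 11 mm, origin under the middle.
- screwdriver: Bystander: loose screwdriver, 160 mm long, lying along its x.
- jar: Bystander: loose glass jar, 50 mm wide, 60 mm tall, origin under its centre.
- heatsink: Bystander: loose finned aluminium heat sink, 50 x 50 x 28 mm, origin under its centre.

How it is judged:
By the outcome, as a careful person would: the job done as asked, in the order asked, and still so for the second after the job is handed in, while the arm keeps its last pose, push and grip.
It also fails if it takes over 64 s, if anything falls off the work surface, if the arm or the gripper's body presses on something with over 40 N, if the wrist force passes 120 N, or if a joint passes its speed limit or range.

### The arm

A 6-joint arm with a two-finger parallel gripper is mounted at the origin on the work surface. World frame = base frame: x ahead of the robot, y to its left, z up, the work surface at z = 0. Lengths are in mm, angles in rad, forces in N, time in s.
With the tool pointing down it reaches from about 275 to 825 mm from the base axis. Payload 5.2 kg.
Tool frame: the origin (TCP) lies at the very end of the fingers, on their centre line; the grasp point (between the pads) lies 19 mm behind it; z points along the fingers, y is the direction in which the jaws open and shut (so a half turn about z gives the same grasp; the last joint's range is limited). The gripper opens to 93 mm and grips with 3 to 60 N. Pads are 15 mm wide; open, the fingers measure 128 mm over their backs; the gripper's body (75 mm by 188 mm) begins 65 mm behind the grasp point.
Start: joints at [1.082, 0.259, 1.535, -0, 1.348, -0.203], TCP at [155.036, 527.701, 186.753] pointing down, gripper open.
Joint ranges: [-3.14, 3.14], [-0.91, 2.08], [0.19, 2.58], [-1.22, 4.36], [0.22, 2.71], [-3.12, 3.12]. Speed limits (rad/s): [2.57, 2.57, 3.14, 3.14, 3.14, 3.14].

### API

Orientations are given as [roll, pitch, yaw] about the fixed x, y, z axes, in that order (R = Rz(yaw) Ry(pitch) Rx(roll)).
In Python, from bench import robot gives the robot as it stands. The module is installed in compiled form; this text tells all that it offers. Calls block until the motion is done:
- robot.move_ptp(position, orientation): joint-space move of the TCP to a pose.
- robot.move_linear(position, ori=None, speed=150, f_stop=None): straight line of the TCP; ori=None keeps the orientation; speed is the mean speed in mm/s. With f_stop (N) it stops when the force on the tool has changed by that much, and returns True; else False.
- robot.move_j(angles): joint-space move.
- robot.move_gripper(opening): opening from 0.0 (shut) to 1.0 (fully open); the grip force is fixed at half the most; returns when the fingers have stopped.
- robot.sleep(seconds).
- robot.inverse_kinematics(position, orientation): joint angles nearest the present ones, or None.
- robot.get_image(name): name is "side" or "top" or "wrist"; returns a dict with "img" (420x560x3 uint8, blue, green, red), "fovy" (degrees; the focal length in pixels is half the picture's height over the tangent of half this angle, whatever the lens; pixels are square), "cx", "cy" (the principal point, pixels), "eye" and "orientation" of the camera in the world. Camera axes: x right, y down, z forward; pixel columns grow to the right and rows downward; lengths in mm; the calibration is good to about 2 mm. A picture is of the moment at which its call begins. There is no depth.
A pose or a line that the arm cannot do raises robot.MotionError and nothing moves.
- robot.hand_in(): hands the job in, once; it reports no verdict.
Readings, each from a call of its own:
- robot.current_t(): time.
- robot.current_qpos(): joint angles.
- robot.current_joint_vel(): joint speeds.
- robot.current_joint_efforts(): joint torques, N m.
- robot.current_tcp_pos(): TCP position.
- robot.current_eef_rot(): TCP orientation.
- robot.current_contact_force(): force on the tool from outside, world axes, zero at the start.
- robot.current_ft_torque(): the same for the moment, N m.
- robot.current_gripper_width(): opening from 0.0 (shut) to 1.0 (fully open).
Only numpy, scipy, OpenCV 4.12 (cv2) and the standard library are available. Lean on these libraries where they do the work, as an engineer would, in place of code of your own. Each camera call takes 0.05 s, during which the arm holds its last target.

## Working session

There is one attempt and no reset: what is moved stays moved. The work goes in short steps, each a Python script; the robot and the scene stay as the last script left them, time stands still between calls to the robot, and variables do not carry over. Pictures are saved under pics/ and viewed, and the job is handed in when it is done.

```bash
mkdir -p pics
cat > h.py <<'E'
import numpy as np, cv2
from bench import robot
from scipy.spatial.transform import Rotation as R
def shot(name,fn):
    d=robot.get_image(name); cv2.imwrite('pics/'+fn+'.png',d['img'])
    np.save('pics/'+fn+'.npy',d,allow_pickle=True); return d
def load(fn): return np.load('pics/'+fn+'.npy',allow_pickle=True).item()
def cam(d):
    f=210/np.tan(np.radians(d['fovy'])/2)
    o=np.array(d['orientation'],float)
    M=o if o.shape==(3,3) else R.from_euler('xyz',o).as_matrix()
    return f,M,np.array(d['eye'],float)
def ray(d,u,v,z):
    f,M,e=cam(d); r=M@np.array([(u-d['cx'])/f,(v-d['cy'])/f,1]); return e+r*(z-e[2])/r[2]
def proj(d,p):
    f,M,e=cam(d); c=M.T@(np.array(p)-e); return np.array([d['cx']+f*c[0]/c[2],d['cy']+f*c[1]/c[2]])
E
python3 - <<'E'
from h import *
for n in ("top","side","wrist"):
    d=shot(n,n+'0'); print(n,{k:v for k,v in d.items() if k!='img'})
print(robot.current_t(),robot.current_eef_rot())
E
```

```text
top {'fovy': 47.037801938893836, 'cx': 286.79863776546904, 'cy': 212.9024146961887, 'eye': array([ 503.94859661,   80.42409405, 1249.68673832]), 'orientation': array([-3.04158831,  0.02051999, -1.5630682 ])}
side {'fovy': 53.38665109722293, 'cx': 281.3974351256694, 'cy': 212.6078540178152, 'eye': array([ 521.61039304, -741.19315468,  560.0374944 ]), 'orientation': array([-2.06994051, -0.01690055, -0.10817859])}
wrist {'fovy': 69.74715127510223, 'cx': 278.9957125783751, 'cy': 207.13214714832273, 'eye': array([ 78.2370173 , 551.45627975, 383.48862558]), 'orientation': array([2.84987613e+00, 1.13114622e-03, 1.28573415e+00])}
0.15 [-3.14023440e+00 -2.79996199e-04  2.85576584e+00]
```

View pics/top0.png

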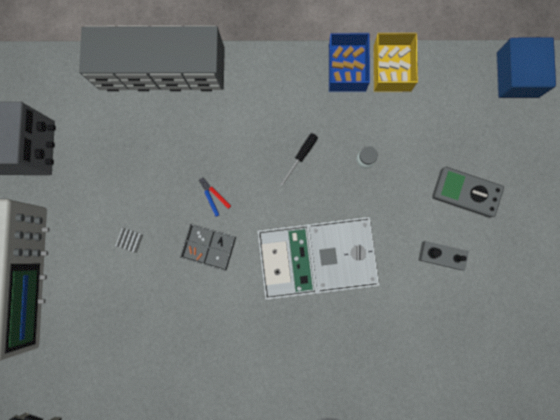

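View pics/side0.png

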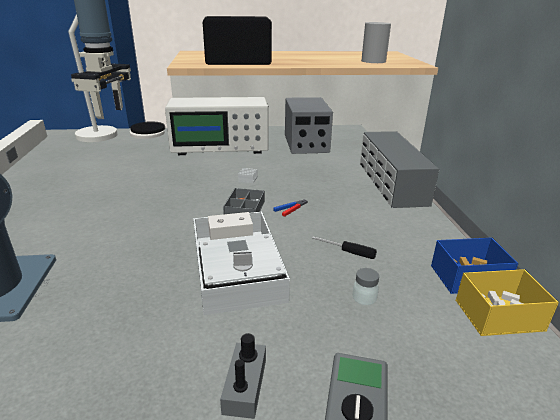

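View pics/wrist0.png

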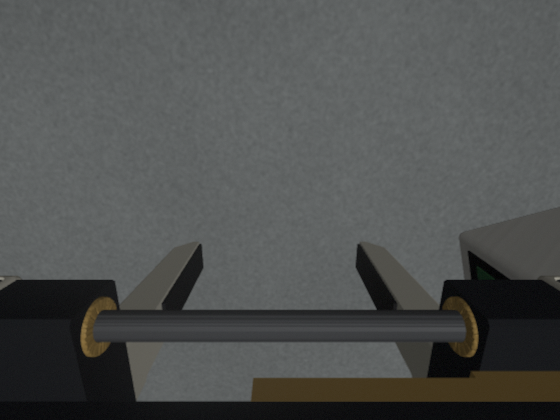

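The top view shows the chassis around (318,257), with the white block on its left and the fastener at about (359,253). The stand is near (443,255), with the thin probe at its right end near (460,258). I'll enlarge these regions and measure them.

Run:
```python
from h import *
d=load('top0'); im=d['img']
cv2.imwrite('pics/topc.png',cv2.resize(im[205:310,245:395],None,fx=5,fy=5,interpolation=cv2.INTER_CUBIC))
a=cv2.resize(im[230:280,410:480],None,fx=8,fy=8,interpolation=cv2.INTER_CUBIC)
cv2.imwrite('pics/topp.png',a)
s=load('side0')['img']; cv2.imwrite('pics/sidep.png',cv2.resize(s[200:420,180:310],None,fx=2.7,fy=2.7,interpolation=cv2.INTER_CUBIC))
for n,u,v,z in [('probe?',460,258,85),('plug',435,253,69),('fast',359,253,104),('pad',329,257,74),('open1',275,252,66),('open2',277,271,66)]:
    print(n,ray(d,u,v,z).round(1))
```

```text
probe? [ 514.8 -309.    85. ]
plug [ 526.6 -254.5   69. ]
fast [524.6 -66.3 104. ]
pad [515.    2.4  74. ]
open1 [526.2 133.8  66. ]
open2 [480.1 128.4  66. ]
```

View pics/topc.png

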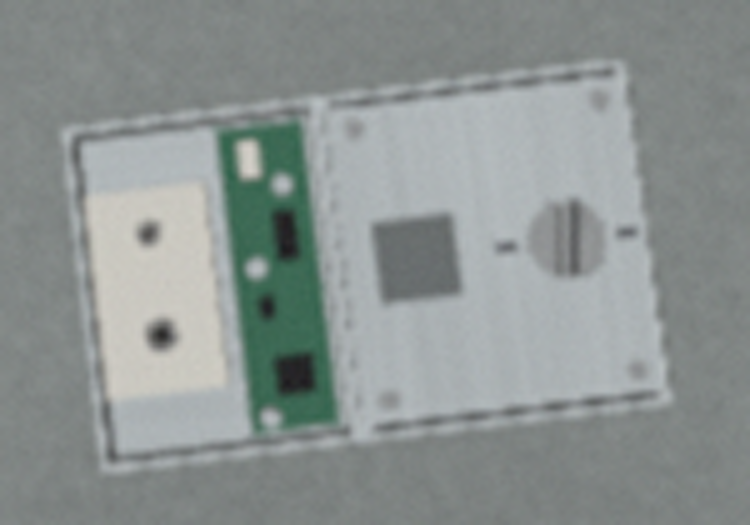

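View pics/topp.png

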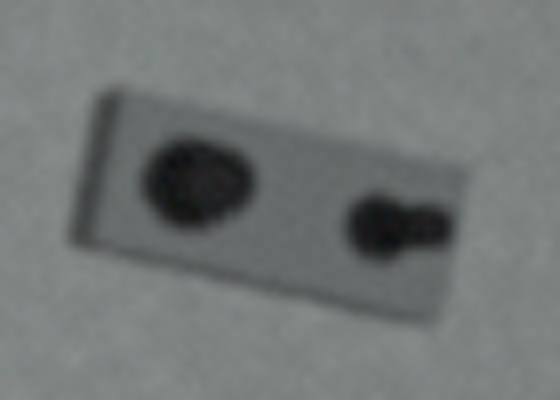

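View pics/sidep.png

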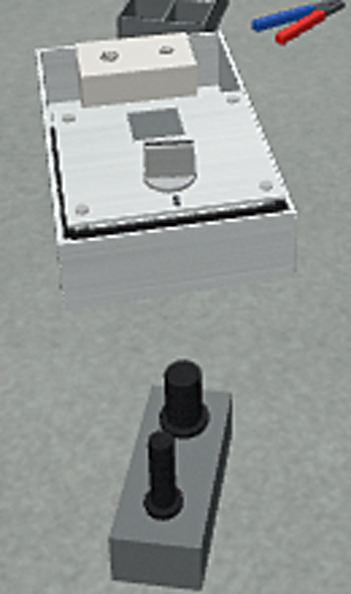

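The crops show the wider hole as the lower one, at about pixel (277,271.8), on the robot's side. The fastener slot lies along chassis x, so the turn is about 0, and the probe's collar is at about (457.5,258.5). Next I'll take close wrist views for accuracy.

Run:
```python
from h import *
d=load('wrist0'); f,M,e=cam(d)
p=np.array([155.036,527.701,186.753]); T=R.from_euler('xyz',[-3.14023440e+00,-2.8e-4,2.85576584]).as_matrix()
print(T.round(3)); print('cam in tool',T.T@(e-p)); print((T.T@M).round(3))
t=load('top0')
pr=ray(t,457.5,258.5,37); print('probe collar',pr.round(1))
# wrist: view stand
for yaw in (0,np.pi/2,-np.pi/2,np.pi):
  for z in (230,300):
    print(yaw,z,robot.inverse_kinematics([pr[0],pr[1],z],[np.pi,0,yaw]))
    print(yaw,z,robot.inverse_kinematics([480,130,z],[np.pi,0,yaw]))
```

```text
[[-0.959  0.282 -0.001]
 [ 0.282  0.959 -0.001]
 [ 0.    -0.001 -1.   ]]
cam in tool [  80.43606375    0.87077783 -196.71447539]
[[ 0.001 -0.958 -0.288]
 [ 1.     0.001  0.   ]
 [-0.    -0.288  0.958]]
probe collar [ 514.  -318.8   37. ]
0 230 [-7.39442841e-01  3.35054129e-01  1.32428753e+00 -4.44089210e-16
  1.48225100e+00  8.31353486e-01]
0 230 [ 3.97960688e-02  1.35980661e-01  1.58297245e+00 -4.44089210e-16
  1.42263954e+00  1.61059240e+00]
0 300 [-7.39442841e-01  3.15100398e-01  1.18748608e+00 -4.44089210e-16
  1.63900617e+00  8.31353486e-01]
0 300 [ 3.97960688e-02  1.08905457e-01  1.44776277e+00 -4.44089210e-16
  1.58492443e+00  1.61059240e+00]
1.5707963267948966 230 [-0.73944284  0.33505413  1.32428753  0.          1.482251   -0.73944284]
1.5707963267948966 230 [ 3.97960688e-02  1.35980661e-01  1.58297245e+00 -4.44089210e-16
  1.42263954e+00  3.97960688e-02]
1.5707963267948966 300 [-0.73944284  0.3151004   1.18748608  0.          1.63900617 -0.73944284]
1.5707963267948966 300 [ 3.97960688e-02  1.08905457e-01  1.44776277e+00 -4.44089210e-16
  1.58492443e+00  3.97960688e-02]
-1.5707963267948966 230 [-7.39442841e-01  3.35054129e-01  1.32428753e+00 -4.44089210e-16
  1.48225100e+00  2.40214981e+00]
-1.5707963267948966 230 [ 0.03979607  0.13598066  1.58297245  0.          1.42263954 -3.10179658]
-1.5707963267948966 300 [-7.39442841e-01  3.15100398e-01  1.18748608e+00 -4.44089210e-16
  1.63900617e+00  2.40214981e+00]
-1.5707963267948966 300 [ 0.03979607  0.10890546  1.44776277  0.          1.58492443 -3.10179658]
3.141592653589793 230 [-0.73944284  0.33505413  1.32428753  0.          1.482251   -2.31023917]
3.141592653589793 230 [ 0.03979607  0.13598066  1.58297245  0.          1.42263954 -1.53100026]
3.141592653589793 300 [-0.73944284  0.3151004   1.18748608  0.          1.63900617 -2.31023917]
3.141592653589793 300 [ 0.03979607  0.10890546  1.44776277  0.          1.58492443 -1.53100026]
```

Run:
```python
from h import *
robot.move_ptp([505,-45,260],[np.pi,0,np.pi/2]); d=shot('wrist','wA')
robot.move_ptp([514,-335,230],[np.pi,0,np.pi/2]); d=shot('wrist','wB')
print(robot.current_t(),robot.current_tcp_pos(),robot.current_eef_rot())
```

```text
3.775 [ 514.62023831 -333.3863147   230.5624949 ] [ 3.14089914e+00 -1.30930636e-04  1.57254574e+00]
```

View pics/wA.png

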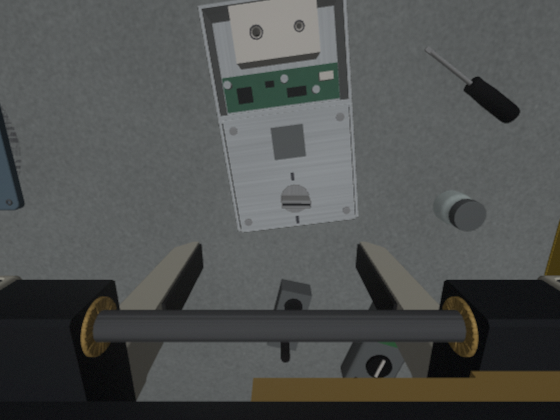

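View pics/wB.png

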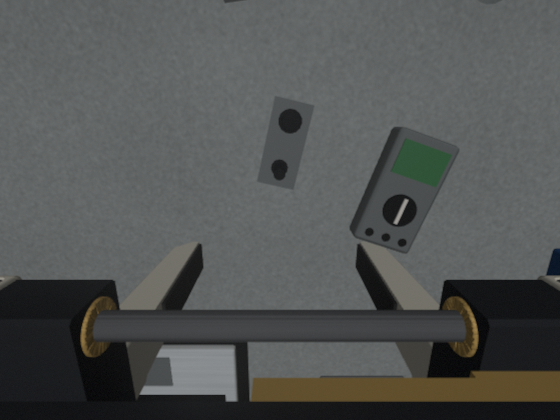

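In wA the wide hole is at about (256,32), the narrow one at (299,26), the pad at (288,142), the fastener at (296,199), and the index marks at (293,176) and (298,219). In wB the probe is at about (279,170) and the plug at (290,121). I'll get precise centroids from masks.

Run:
```python
from h import *
A=load('wA');B=load('wB')
def blobs(d,box,thr,lo=True,mn=4):
    x0,y0,x1,y1=box; g=cv2.cvtColor(d['img'],cv2.COLOR_BGR2GRAY)[y0:y1,x0:x1]
    m=((g<thr) if lo else (g>thr)).astype(np.uint8)
    n,l,s,c=cv2.connectedComponentsWithStats(m)
    return [(np.round(c[i]+[x0,y0],2),s[i]) for i in range(1,n) if s[i][4]>=mn],g
b,g=blobs(A,(242,18,315,50),110)
for c,s in b: print('hole',c,s,ray(A,*c,66).round(1))
b,g=blobs(A,(262,115,318,165),125,mn=200)
for c,s in b: print('pad',c,s,ray(A,*c,74).round(1))
b,g=blobs(A,(275,168,318,225),100)
for c,s in b: print('fast',c,s,ray(A,*c,104).round(1),ray(A,*c,74).round(1))
b,g=blobs(B,(262,98,314,188),50,mn=20)
for c,s in b: print('st',c,s,ray(B,*c,39).round(1),ray(B,*c,85).round(1))
a=cv2.resize(B['img'][150:195,250:310],None,fx=10,fy=10,interpolation=cv2.INTER_CUBIC);cv2.imwrite('pics/wBc.png',a)
a=cv2.resize(A['img'][0:60,230:330],None,fx=7,fy=7,interpolation=cv2.INTER_CUBIC);cv2.imwrite('pics/wAh.png',a)
a=cv2.resize(A['img'][120:230,250:340],None,fx=5,fy=5,interpolation=cv2.INTER_CUBIC);cv2.imwrite('pics/wAf.png',a)
```

```text
hole [298.81  25.34] [52  2 11 12 98] [527.8 138.   66. ]
hole [255.87  31.61] [  8   7  13  15 153] [478.4 131.5  66. ]
pad [287.97 141.33] [   8    8   37   38 1145] [516.5   8.1  74. ]
fast [292.04 176.35] [16  5  3  8 23] [520.9 -30.4 104. ] [522.3 -36.1  74. ]
fast [294.8  197.57] [  6  27  29   6 168] [524.7 -56.4 104. ] [526.3 -64.4  74. ]
fast [295.9  204.41] [  7  34  29   5 112] [526.2 -65.1 104. ] [527.9 -73.8  74. ]
fast [297.05 218.85] [21 48  3  7 20] [527.9 -83.7 104. ] [529.8 -94.   74. ]
fast [314. 224.] [36 56  7  1  7] [549.2 -90.4 104. ] [ 552.9 -101.3   74. ]
st [289.8 120.6] [ 17  11  23  24 432] [ 528.3 -256.6   39. ] [ 526.7 -256.1   85. ]
st [279.01 168.94] [ 10  62  16  20 240] [ 515.  -316.9   39. ] [ 515.  -309.2   85. ]
```

View pics/wBc.png

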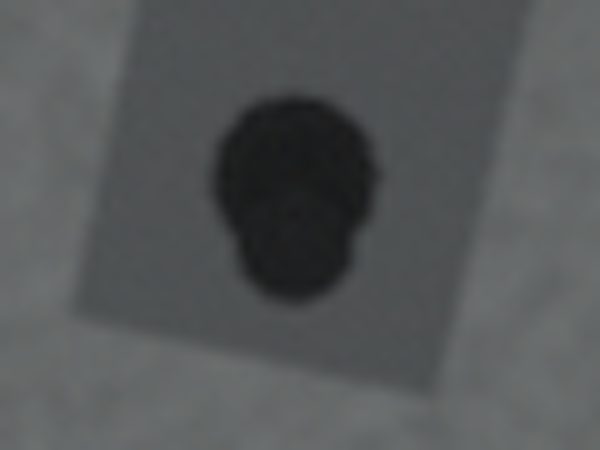

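View pics/wAh.png

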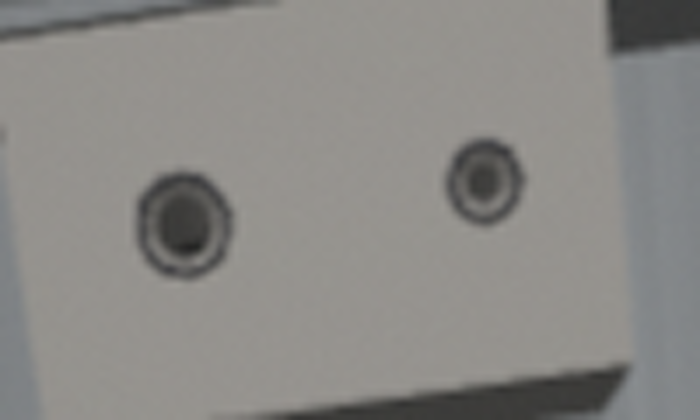

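View pics/wAf.png

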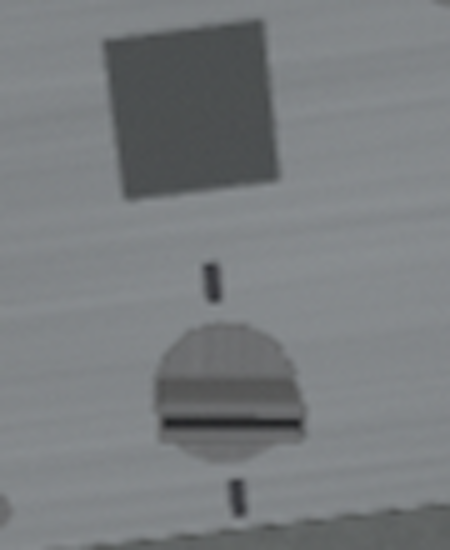

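Checks so far: the hole spacing measures 49.8 mm (50 expected) and pad to fastener 73.8 mm (73 expected). Chassis yaw is about 7.5°, and the slot already sits a few degrees clockwise of chassis x. The top and wrist cameras disagree by 3–4 mm in y, so I'll take a second wrist view of the probe turned half round to cancel the camera bias.

Run:
```python
from h import *
robot.move_ptp([514,-299,230],[np.pi,0,-np.pi/2]); robot.sleep(0.2); d=shot('wrist','wC')
print(robot.current_t(),robot.current_tcp_pos(),robot.current_eef_rot())
im=d['img']; g=cv2.cvtColor(im,cv2.COLOR_BGR2GRAY)
m=(g<50).astype(np.uint8); m[235:]=0
n,l,s,c=cv2.connectedComponentsWithStats(m)
for i in range(1,n):
    if s[i][4]>40: print(c[i].round(1),s[i])
cv2.imwrite('pics/wCc.png',cv2.resize(im[100:220,220:340],None,fx=5,fy=5,interpolation=cv2.INTER_CUBIC))
A=load('wA')
g=cv2.cvtColor(A['img'],cv2.COLOR_BGR2GRAY)[200:209,275:318]
ys,xs=np.nonzero(g<100); l=cv2.fitLine(np.float32(np.c_[xs+275,ys+200]),cv2.DIST_L2,0,.01,.01).ravel()
p=ray(A,l[2]-10*l[0],l[3]-10*l[1],104);q=ray(A,l[2]+10*l[0],l[3]+10*l[1],104)
print('slot ang',np.degrees(np.arctan2(*(q-p)[[1,0]])))
```

```text
6.7083 [ 513.9834829  -299.0324434   229.96762666] [ 3.14156130e+00  5.87298905e-05 -1.57078731e+00]
[135.2  79.5] [131  75  10  10  78]
[155.6  86.6] [151  82  10  10  78]
[183.5 141.6] [168  86  30 114 532]
[176.   93.7] [172  89   9  10  71]
[148.  120.7] [130 103  37  37 888]
[278.7 168.1] [271 159  16  20 243]
[268.6 212. ] [259 200  21  26 435]
slot ang -0.4903831407189003
```

View pics/wCc.png

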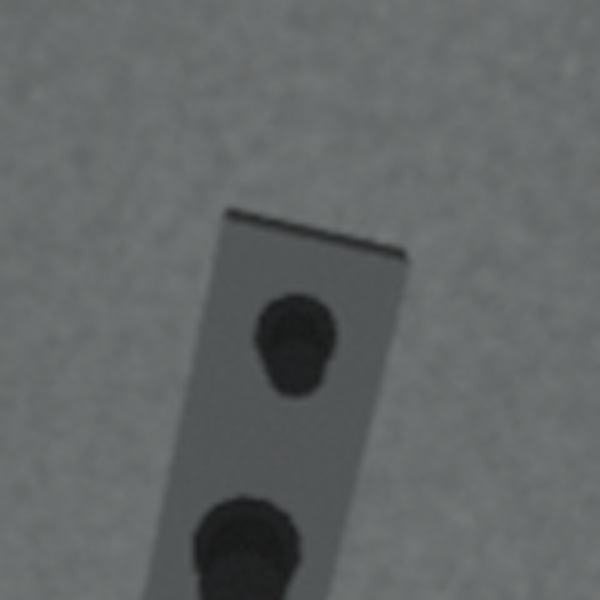

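In wC the probe's collar is at about (278.8,166.6) and its handle top at about (278.8,173.6).

Run:
```python
from h import *
B=load('wB');C=load('wC');t=load('top0');s=load('side0')
for n,d,u,v,z in [('B',B,279.05,167.35,39),('B',B,279.05,174.15,85),('C',C,278.8,166.6,39),('C',C,278.8,173.6,85)]:
    print(n,z,ray(d,u,v,z).round(1))
print('side proj',proj(s,[515,-315,39]),proj(s,[515,-315,85]))
# stand direction: edges
for d,n in ((B,'B'),(C,'C')): print(n,d['eye'].round(1),d['orientation'].round(3))
```

```text
B 39 [ 515.  -314.8   39. ]
B 85 [ 515.  -315.3   85. ]
C 39 [ 514.6 -315.8   39. ]
C 85 [ 514.6 -315.2   85. ]
side proj [240.06770132 383.72309096] [239.08957001 361.83039228]
B [ 514.7 -252.1  427.8] [ 2.85e+00 -0.00e+00  2.00e-03]
C [ 514.5 -378.2  427.4] [ 2.849 -0.    -3.141]
```

The two opposed views agree within 0.5 mm and the handle top sits over the collar, so the probe is at (514.8, -315.3). I'll grasp it with the jaws across the stand, away from the plug.

Run:
```python
from h import *
ya=np.pi/2-0.21; o=[np.pi,0,ya]
robot.move_gripper(0.45)
robot.move_ptp([514.8,-315.3,130],o); print(robot.current_tcp_pos())
robot.move_linear([514.8,-315.3,47],o,speed=100)
robot.move_gripper(0.0)
print('w',robot.current_gripper_width()*93,robot.current_tcp_pos(),robot.current_contact_force())
robot.move_linear([514.8,-315.3,200],o,speed=150)
yi=np.pi/2+0.13
robot.move_ptp([478.4,80,200],[np.pi,0,yi]); robot.sleep(.2)
d=shot('wrist','wD'); s=shot('side','sD')
print('w',robot.current_gripper_width()*93,robot.current_tcp_pos(),robot.current_t(),robot.current_contact_force())
```

```text
[ 514.88131878 -315.33259353  130.12714148]
w 12.481670866133776 [ 514.88366282 -315.40710995   47.24119456] [0.32006406 0.24843181 1.56927402]
w 12.727105510430706 [478.6291379   79.34532357 199.87140275] 14.6917 [-0.14802205 -0.15458416  0.08052025]
```

View pics/wD.png

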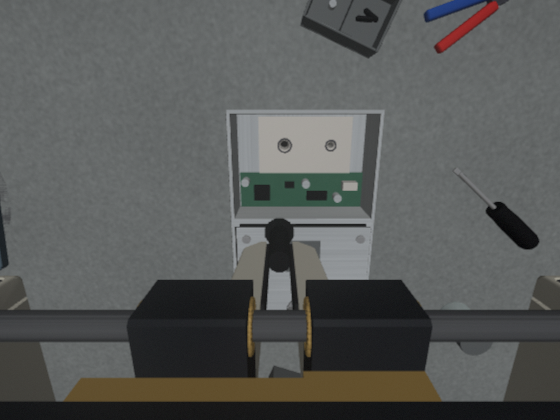

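View pics/sD.png

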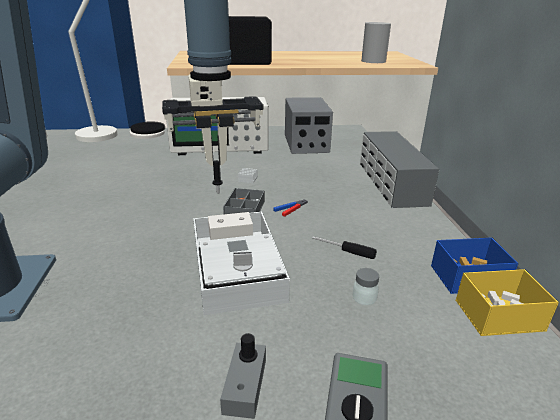

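The probe is held upright, with its collar at about (279,232) in wD. The wide hole is at about (285,145) and the narrow one at (331,145).

Run:
```python
from h import *
D=load('wD'); g=cv2.cvtColor(D['img'],cv2.COLOR_BGR2GRAY)
m=(g[130:160,270:345]<110).astype(np.uint8)
n,l,s,c=cv2.connectedComponentsWithStats(m)
for i in range(1,n):
    if s[i][4]>20: print((c[i]+[270,130]).round(2),s[i],ray(D,*(c[i]+[270,130]),66).round(2))
print(proj(D,[478.63,79.35,191.9]),proj(D,[478.63,79.35,187.9]))
cv2.imwrite('pics/wDc.png',cv2.resize(D['img'][120:280,230:350],None,fx=4,fy=4,interpolation=cv2.INTER_CUBIC))
```

```text
[284.31 144.07] [  8   8  14  15 119] [478.28 132.72  66.  ]
[330.29 144.42] [55 10 11 11 76] [527.59 138.74  66.  ]
[277.88378257 232.91825027] [277.90406547 230.92873784]
```

View pics/wDc.png

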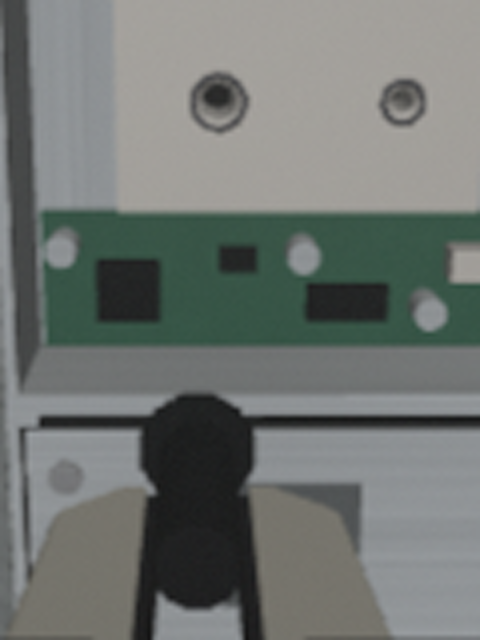

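The rim centre gives the hole at about (478.1, 131.5) after the small camera bias correction. Full seating should come at TCP z of about 78.2. I'll insert with a force stop.

Run:
```python
from h import *
o=[np.pi,0,np.pi/2+0.13]; x,y=478.1,131.5
robot.move_linear([x,y,150],o,speed=150)
robot.move_linear([x,y,110],o,speed=80); robot.sleep(.15)
print(robot.current_tcp_pos(),robot.current_contact_force())
r=robot.move_linear([x,y,90],o,speed=30,f_stop=6)
print(r,robot.current_tcp_pos(),robot.current_contact_force(),robot.current_t())
```

```text
[478.6732549  131.45847005 110.65787252] [ 0.29583646 -0.25976347 -0.53686783]
False [478.19621085 131.51281416  90.0363189 ] [ 0.14474253  0.04731109 -0.87399391] 16.9333
```

Run:
```python
from h import *
o=[np.pi,0,np.pi/2+0.13]; x,y=478.1,131.5
r=robot.move_linear([x,y,75],o,speed=25,f_stop=12)
print(r,robot.current_tcp_pos(),robot.current_contact_force(),robot.current_t())
shot('side','sE'); im=load('sE')['img']; cv2.imwrite('pics/sEc.png',cv2.resize(im[100:310,150:330],None,fx=2.8,fy=2.8,interpolation=cv2.INTER_CUBIC))
```

```text
True [478.11757957 131.49419241  77.4801275 ] [ 0.50748688 -0.07861898  2.3784506 ] 17.4417
```

View pics/sEc.png

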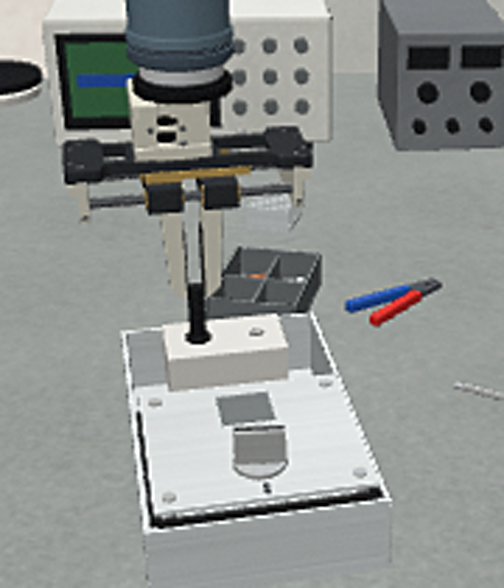

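The probe is seated: contact stopped the move at z = 77.5 and the side view shows the collar on the block. I'll release it, back off and check from above.

Run:
```python
from h import *
o=[np.pi,0,np.pi/2+0.13]; x,y=478.1,131.5
robot.move_gripper(0.4)
robot.move_linear([x,y,140],o,speed=120)
robot.move_linear([505,-20,200],[np.pi,0,np.pi/2+.13],speed=200)
robot.sleep(.2); D=shot('wrist','wF')
cv2.imwrite('pics/wFc.png',cv2.resize(D['img'][0:240,180:380],None,fx=2.5,fy=2.5,interpolation=cv2.INTER_CUBIC))
print(robot.current_t(),robot.current_tcp_pos(),proj(D,[478.1,131.5,70]),proj(D,[478.1,131.5,116]),proj(D,[526,-65.1,104]))
```

```text
20.0083 [504.70515574 -19.08264696 199.7095425 ] [271.79560079  40.43837659] [270.47580597  26.91735637] [292.77050633 245.4580009 ]
```

View pics/wFc.png

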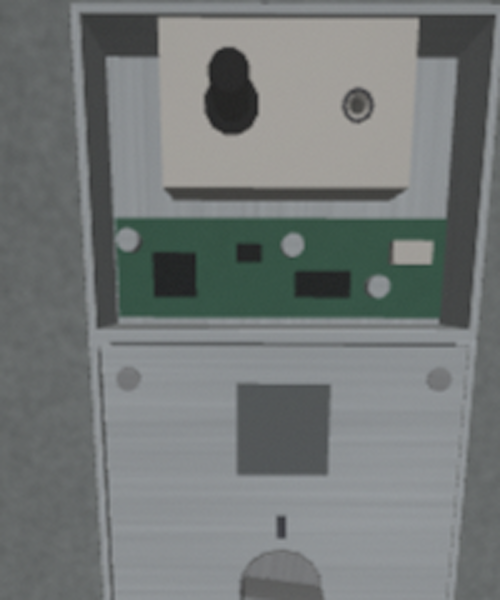

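In wF the probe's collar is at (272,42) and its handle top at (271,27). The predictions for fully home were (271.8,40.4) and (270.5,26.9), so it is seated and upright. Now the fastener.

Run:
```python
from h import *
rad=np.radians; x,y=526.0,-65.1
O=lambda d:[np.pi,0,rad(d)]
robot.move_ptp([x,y,150],O(179.5)); robot.sleep(.1)
print(robot.current_tcp_pos(),robot.current_qpos().round(3) if hasattr(robot.current_qpos(),'round') else robot.current_qpos())
r=robot.move_linear([x,y,85],O(179.5),speed=80,f_stop=5)
print(r,robot.current_tcp_pos(),robot.current_contact_force())
if not r:
    robot.move_gripper(0.0)
    print('w',robot.current_gripper_width()*93,robot.current_contact_force(),robot.current_ft_torque(),robot.current_t())
```

```text
[526.10060362 -64.94316304 150.20995834] [-0.333  0.251  1.638  0.     1.252 -1.895]
False [526.44172763 -65.25146154  85.45187096] [ 0.37011075  0.08269566 -0.54765372]
w 0.9358651646524863 [ 0.93884932  0.32977964 -0.2735893 ] [ 0.02468215  0.00024102 -0.00518571] 23.175
```

The gripper closed to about 1 mm, so the bar isn't between the pads. Looking before I do anything else.

Run:
```python
from h import *
S=shot('side','sG');W=shot('wrist','wG')
cv2.imwrite('pics/sGc.png',cv2.resize(S['img'][170:310,170:310],None,fx=4,fy=4,interpolation=cv2.INTER_CUBIC))
```

```text
(no output)
```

View pics/sGc.png

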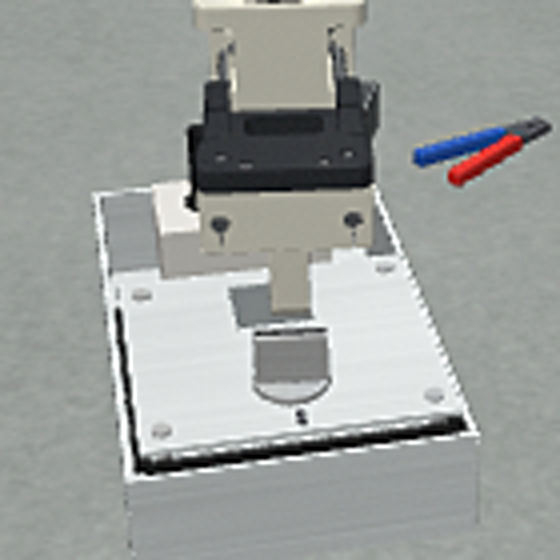

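View pics/wG.png

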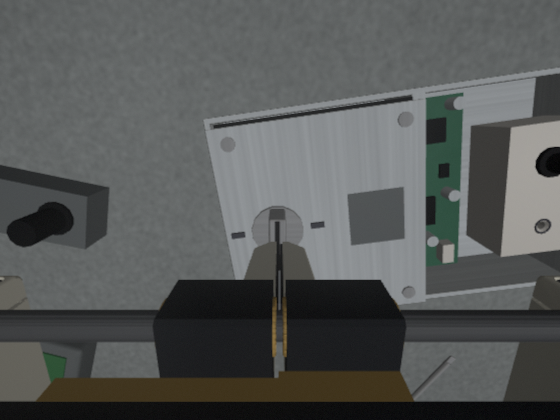

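Run:
```python
from h import *
W=load('wG');S=load('sG')
cv2.imwrite('pics/wGc.png',cv2.resize(W['img'][190:310,220:340],None,fx=5,fy=5,interpolation=cv2.INTER_CUBIC))
for p in ([526.4,-65.2,85.4],[526.4,-65.2,104],[526,-65,78]): print(proj(W,p),proj(S,p))
print(robot.current_tcp_pos(),robot.current_gripper_width())
```

```text
[276.79547034 235.89765463] [242.43049563 260.51180543]
[276.60859396 246.85780289] [242.1637323  252.60145269]
[277.13125585 231.5165976 ] [242.3280194  263.56185735]
[525.9798275  -65.10237928  84.98740649] 0.002232610863170708
```

View pics/wGc.png

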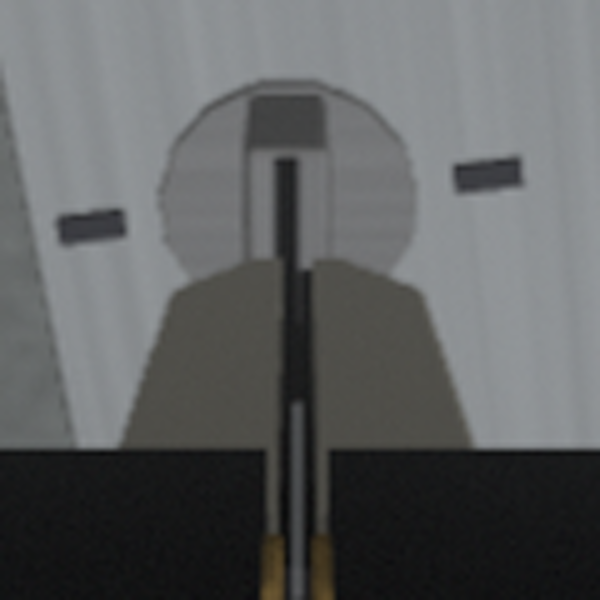

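The fingertips end at about (279,242) in wG and row 248 in sG, roughly 29 mm short of the reported TCP. The side view puts them at z ≈ 114 with the TCP at 85, so the jaws closed above the bar. Both cameras agree, so I'll use a measured finger end of TCP+29 mm. Reopen, descend further with a gentle force stop and grip.

Run:
```python
from h import *
rad=np.radians; x,y=526.0,-65.8
O=lambda d:[np.pi,0,rad(d)]
robot.move_gripper(0.4)
robot.move_linear([x,y,85],O(179.5),speed=50)
r=robot.move_linear([x,y,59],O(179.5),speed=40,f_stop=3)
print(r,robot.current_tcp_pos(),robot.current_contact_force(),robot.current_t())
if r: robot.move_linear([x,y,robot.current_tcp_pos()[2]+2],O(179.5),speed=40)
robot.move_gripper(0.0); robot.sleep(.1)
print('w',robot.current_gripper_width()*93,robot.current_contact_force(),robot.current_ft_torque(),robot.current_tcp_pos(),robot.current_t())
```

```text
False [526.12846921 -65.83606021  59.06471447] [-0.23793159 -0.40613892 -0.03987776] 25.1
w 10.656576674376751 [-0.7839873  -4.20791572  1.07517019] [-0.48140012  0.15195224  0.04359569] [526.09639713 -66.30252146  59.16980201] 25.7417
```

The bar is gripped at 10.7 mm wide. The 4 N sideways force shows the finger centre is about 1.2 mm off the TCP along tool y, so I'll turn in steps with the TCP following that offset.

Run:
```python
from h import *
A=np.array([526.,-65.1]);de=1.2
def go(dg):
    t=np.radians(dg-90); p=A-de*np.array([np.cos(t),np.sin(t)])
    robot.move_ptp([p[0],p[1],59],[np.pi,0,np.radians(dg)]); robot.sleep(.1)
    print(dg,np.round(robot.current_contact_force(),1),np.round(robot.current_ft_torque(),2),robot.current_tcp_pos().round(2),round(np.degrees(robot.current_eef_rot()[2]),2),round(robot.current_gripper_width()*93,2),robot.current_t())
for g in (179.5,160,140,118,97.4): go(g)
```

```text
179.5 [ 0.4 -2.   2.1] [-0.29  0.09  0.04] [526.13 -66.31  59.15] 179.5 10.73 26.0917
160 [ 1.1 -2.5  1.5] [-0.5  -0.19 -0.05] [526.06 -66.46  59.18] 160.16 10.73 26.6083
140 [ 3.3 -4.7 -0.1] [-0.85 -0.44 -0.13] [525.98 -66.62  59.19] 140.31 10.65 27.1333
118 [ 3.3 -7.4  0.1] [-1.14 -0.42 -0.09] [525.8  -66.74  59.17] 118.31 10.75 27.6917
97.4 [ 1.8 -7.9 -1.1] [-1.43 -0.4  -0.05] [525.67 -66.78  59.21] 97.71 11.27 28.225
```

Run:
```python
from h import *
o=[np.pi,0,np.radians(97.4)]
robot.move_linear([525.4,-66.9,59],o,speed=20)
robot.move_gripper(0.4)
robot.move_linear([525.4,-66.9,110],o,speed=100)
robot.move_linear([520,-95,190],o,speed=150); robot.sleep(.2)
D=shot('wrist','wH'); print(robot.current_t(),robot.current_tcp_pos())
im=D['img']; u,v=proj(D,[526,-65.1,104]); print(u,v); u,v=int(u),int(v)
cv2.imwrite('pics/wHc.png',cv2.resize(im[v-100:v+50,u-75:u+75],None,fx=4,fy=4,interpolation=cv2.INTER_CUBIC)); print(u-75,v-100)
```

```text
30.75 [519.50601581 -94.53913593 189.03502638]
289.416921816541 175.54018376869521
214 75
```

View pics/wHc.png

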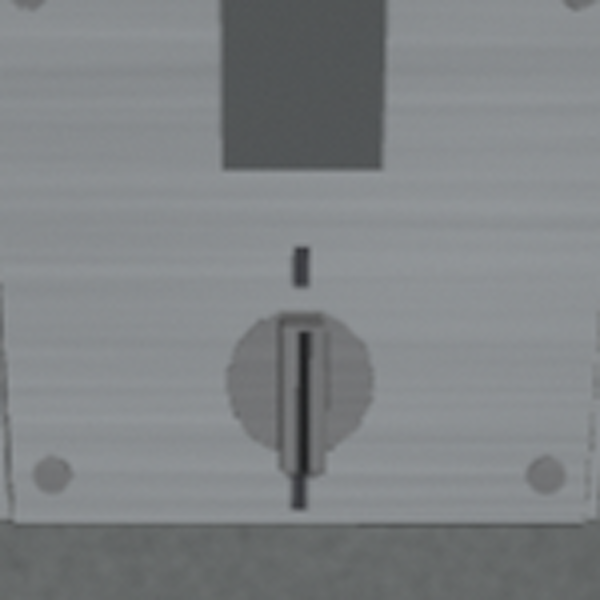

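The slot runs from about (304,330) to (304,475) in the crop, nearly in line with both marks at (301,267) and (298,490). I'll measure the residual.

Run:
```python
from h import *
D=load('wH'); g=cv2.cvtColor(D['img'],cv2.COLOR_BGR2GRAY)
def pts(x0,y0,x1,y1,t):
    ys,xs=np.nonzero(g[y0:y1,x0:x1]<t); return np.c_[xs+x0,ys+y0].astype(np.float32)
def ang(a,b): return np.degrees(np.arctan2(b[1]-a[1],b[0]-a[0]))
for t in (60,75,90):
    s=pts(286,158,295,194,t); l=cv2.fitLine(s,cv2.DIST_L2,0,.01,.01).ravel(); sg=np.sign(l[1])
    a=ray(D,l[2]+15*l[0]*sg,l[3]+15*sg*l[1],104);b=ray(D,l[2]-15*l[0]*sg,l[3]-15*sg*l[1],104)
    print(t,len(s),'slot',ang(a,b),a.round(1),b.round(1))
m1=pts(284,134,295,149,90).mean(0)
e=pts(214,210,214,210,0)
p1=ray(D,*m1,75)
print('mark1',m1,p1)
A=load('wA'); a=ray(A,292.04,176.35,75);b=ray(A,297.05,218.85,75); print('marks wA',ang(b,a))
# pad side edges
m=(g[30:116,250:330]<105).astype(np.uint8); c=max(cv2.findContours(m,0,2)[0],key=cv2.contourArea); print(cv2.minAreaRect(c))
# panel edge: chassis yaw from pad left/right edges
for lo,hi in ((262,280),(300,318)):
    P=[]
    for r in range(80,110):
        row=g[r,lo:hi].astype(float); k=np.abs(np.diff(row)); P.append((lo+.5+(k*np.arange(len(k))).sum()/k.sum(),r))
    l=cv2.fitLine(np.float32(P),cv2.DIST_HUBER,0,.01,.01).ravel(); s=np.sign(l[1])
    print('pad edge',ang(ray(D,l[2]+10*l[0]*s,l[3]+10*l[1]*s,74),ray(D,l[2]-10*l[0]*s,l[3]-10*l[1]*s,74)))
W=load('wD'); print('holes yaw',ang(ray(W,284.3,145.2,66),ray(W,330.3,145.3,66)))
```

```text
60 72 slot 98.03554813683499 [528.1 -79.5 104. ] [524.1 -51.  104. ]
75 91 slot 96.53169620067725 [527.7 -80.  104. ] [524.4 -51.4 104. ]
90 134 slot 96.94910161917359 [528.1 -80.7 104. ] [524.6 -52.  104. ]
mark1 [289.      141.17857] [522.32189361 -35.58970171  75.        ]
marks wA 97.45695276248722
((39.0, 64.5), (41.0, 40.0), 90.0)
pad edge 97.24054243458228
pad edge 97.88221781097437
holes yaw 7.274691833907873
```

Slot 97.0 ± 0.8° against the mark line at 97.45°: aligned. Next, press the pad with shut fingers.

Run:
```python
from h import *
o=[np.pi,0,np.radians(97.4)]; x,y=515.6,7.2
robot.move_gripper(0.0)
robot.move_linear([x,y,100],o,speed=150)
robot.move_linear([x,y,52],o,speed=80); robot.sleep(.1)
print(robot.current_tcp_pos(),np.round(robot.current_contact_force(),1),robot.current_t())
r=robot.move_linear([x,y,40],o,speed=25,f_stop=4); print(r,robot.current_tcp_pos(),np.round(robot.current_contact_force(),1))
r=robot.move_linear([x,y,28],o,speed=15,f_stop=18); robot.sleep(.2); print(r,robot.current_tcp_pos(),np.round(robot.current_contact_force(),1),robot.current_t())
```

```text
[516.21269927   7.06554793  52.61121419] [-0.1 -0.6  0.6] 33.4083
True [515.7575691    7.18190432  41.35149815] [-0.2  0.5  6. ]
True [515.79210534   7.18604653  33.04741577] [-3.9  0.5 13.1] 34.7417
```

Run:
```python
from h import *
o=[np.pi,0,np.radians(97.4)]; x,y=515.6,7.2
z=robot.current_tcp_pos()[2]
for dz in (0.5,1.0,1.5):
    r=robot.move_linear([x,y,32.9-dz],o,speed=10,f_stop=15); robot.sleep(.3)
    F=robot.current_contact_force(); print(dz,r,robot.current_tcp_pos().round(2),np.round(F,1),robot.current_t())
    if F[2]>19: break
```

```text
0.5 False [515.76   7.18  33.5 ] [-3.8  0.4 12.2] 35.2917
1.0 False [515.75   7.19  33.04] [-3.2  0.2 12. ] 35.8417
1.5 False [515.81   7.19  32.6 ] [-3.5  0.4 12.8] 36.3917
```

Force is still rising at the springs' rate (about 0.7–0.9 N/mm), so the panel isn't on the frame yet. I'll continue until it stiffens.

Run:
```python
from h import *
o=[np.pi,0,np.radians(97.4)]; x,y=515.6,7.2
for zt in (30.8,30.2,29.6,29.0,28.4,27.8,27.2,26.6):
    r=robot.move_linear([x,y,zt],o,speed=10,f_stop=15); robot.sleep(.25)
    F=robot.current_contact_force(); print(zt,r,robot.current_tcp_pos().round(2),np.round(F,1),round(robot.current_t(),2))
    if F[2]>19: break
S=shot('side','sP'); cv2.imwrite('pics/sPc.png',cv2.resize(S['img'][170:310,170:310],None,fx=4,fy=4,interpolation=cv2.INTER_CUBIC))
```

```text
30.8 False [515.81   7.17  32.31] [-4.2  0.7 15.1] 36.89
30.2 False [515.85   7.18  32.29] [-6.4  1.8 20. ] 37.39
```

View pics/sPc.png

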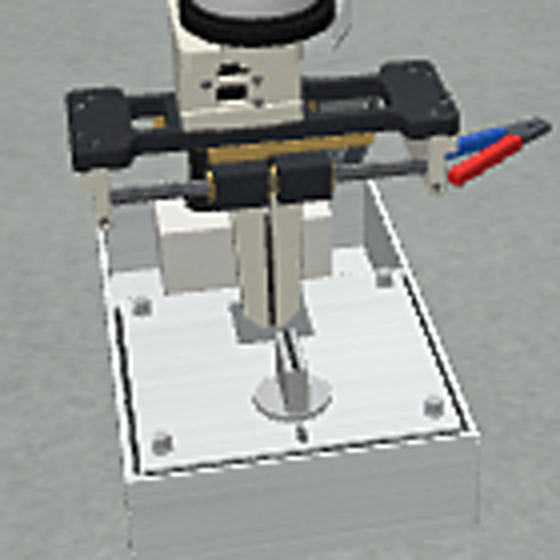

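The arm stiffened at z = 32.3, with the force rising 5 N over 0.02 mm. The side view shows the panel flush in its frame, guide posts standing proud and slot along the marks. One top view to check everything, plus a hold test.

Run:
```python
from h import *
robot.sleep(.5)
D=shot('top','tP'); W=shot('wrist','wP')
cv2.imwrite('pics/tPw.png',np.hstack([cv2.resize(D['img'],(400,300)),cv2.resize(W['img'],(400,300))]))
print(robot.current_tcp_pos(),robot.current_contact_force(),robot.current_t(), proj(W,[478.1,131.5,116]))
```

```text
[515.82062667   7.19330906  32.27238346] [-6.0605559   0.46846528 19.33515347] 38.0417 [210.0063187  -36.60748532]
```

View pics/tPw.png

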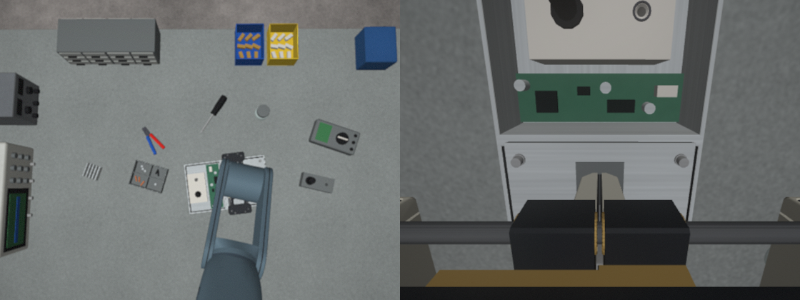

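The probe is still home in the wide hole, the fingers are on the pad, and the bystanders haven't moved. The force holds at about 19 N. Handing in.

Run:
```python
from h import *
robot.hand_in(); print(robot.current_t())
```

```text
the job is handed in; nothing more can be done
the job is handed in; nothing more can be done
```

I did all three steps in the order asked and handed the job in at about 38 s, still holding the panel pressed. My last checks passed, but `hand_in` reports no verdict.

- **Probe:** I pushed it home in the wider opening and let go. In the wrist view afterwards its collar and handle top were within about 2 pixels of where a fully seated probe should appear, and it was still there in the last pictures.
- **Fastener:** I turned it clockwise until the slot lined up with the index marks. The slot measured 97.0 ± 0.8° against 97.45° for the line of the marks.
- **Panel:** I pressed it with shut fingers until it stopped hard at TCP z = 32.3 mm. It was held with about 19–20 N at hand-in, and the side view shows it flush with its frame.
- **Other things on the bench:** they look unmoved in the last top view.

**What disagreed:**
- **Finger length:** the fingers end about 29 mm short of the reported TCP. My first grip on the fastener therefore closed above the bar without touching anything, and the probe was held only near the top of its handle. I measured the finger end from the images and used that from then on.
- **Finger centre:** it also sits about 1 mm off the TCP sideways. I allowed for it, but saw up to about 8 N of side force while turning the fastener.
- **Cameras:** the top camera disagreed with the wrist camera by 3–4 mm, so I used the wrist camera.

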